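Unscrew the tight cap of a sample jar braced in its bench holder

ROBOT

A 6-joint arm with a two-finger parallel gripper is mounted at the origin on a cart in front of the work surface, level with it; the furniture and walls round the work are solid. World frame = base frame: x ahead of the robot, y to its left, z up, the work surface at z = 0. Lengths are in m, angles in rad, forces in N, time in s.
With the tool pointing down it reaches from about 0.275 to 0.775 m from the base axis. Payload 14.6 kg.
Tool frame: the origin (TCP) lies between the finger pads; the fingertips stand 25 mm ahead of it and the grasp point (between the pads) lies 6 mm ahead of it; x points along the fingers, z is the direction in which the jaws open and shut, and the axes are right-handed (so a half turn about x gives the same grasp; the last joint's range is limited). The gripper opens to 85 mm and grips with 20 to 120 N. Pads are 22 mm wide; open, the fingers measure 114 mm over their backs; the gripper's body (76 mm by 85 mm) begins 54 mm behind the grasp point. The pads swing forward as they close: fully open they stand 13 mm farther back than shut.
Start: joints at [1.099, 0.263, -0.048, 1.259, 0, 1.415], TCP at [0.164, 0.499, 0.256] pointing down, gripper open.
Joint ranges: [-2.65, 2.65], [-0.89, 1.7], [-1.18, 1.37], [-2.13, 2.11], [-1.35, 1.29], [-3.14, 3.14]. Speed limits (rad/s): [1.89, 1.89, 2.57, 2.79, 3.14, 3.14].

INTERFACE

Orientations are given as a 3x3 rotation matrix whose columns are the frame's x, y, z axes.
In Python, from cell import sensors, viewer, finish_job gives the robot as it stands.
- The arm moves only by the shell command python3 -m inch 'ROWS'. ROWS is JSON, a list of rows, each a list of 3 entries, a list of its own where there are three numbers: the shift along the tool's x, y, z in mm, then the turn, a rotation vector about the tool's x, y, z in rad, then the opening, from -1 (shut) to 1 (fully open). A call has 1 to 5 rows; each row shifts and turns the commanded pose from where the row before left it, along the tool's axes as they then stand; what a row does not reach is not made up. A row lasts 1/8 s, in which the tool goes at most 62.5 mm and 10.7 degrees, less where a joint would pass 70% of its speed; a pose out of reach is approached as far as the arm can. A call with a gripper value outside its range is refused whole. The fingers move at their own pace and stop on an object; the grip force is fixed at half the most. Time passes only in rows, so rows that do not move let the fingers close. It gives the time, the measured TCP pose, the force and the opening at its end, in the units of the state.
- sensors.sense(): the state, without advancing time (a new reading comes with each control period).
- viewer.camera(name): name is "scene" or "top"; returns a dict with "img" (400x640x3 uint8, red, green, blue), "range_z" (400x640 float32, m along the optical axis (not along the pixel's ray), 0 where there is no reading), "fovy" (degrees; the focal length in pixels is half the picture's height over the tangent of half this angle, whatever the lens; pixels are square), "cx", "cy" (the principal point, pixels), "pose" (4x4, takes a point from camera to world coordinates). Camera axes: x right, y down, z forward; pixel columns grow to the right and rows downward; lengths in m; the calibration is good to about 2 mm. A picture is of the moment at which its call begins.
- finish_job(): hands the job in, once; it reports no verdict.
The state is a dict: "time_s": time; "joints": joint angles; "qd": joint speeds; "tau": joint torques, N m; "ee_pos": TCP position; "orientation": TCP orientation; "ft_force": force on the tool from outside, world axes, zero at the start; "ft_torque": the same for the moment, N m; "grip_width": opening from 0.0 (shut) to 1.0 (fully open).
Only numpy, scipy, OpenCV 4.12 (cv2) and the standard library are available. Lean on these libraries where they do the work, as an engineer would, in place of code of your own. Each camera call takes 0.05 s, during which the arm holds its last target. There are 200 camera calls.

TASK

The cap of the square white jar is on tight, and a jar standing loose would turn with it. Keeping it upright, slide the jar into the aluminium bench holder, neck between the two prongs and shoulders under them, until it is fully home against the back; then, with the jar braced there, unscrew the cap, stop turning when the threads let go, and lift it straight up. Finish while holding the cap level and still about a centimetre above the open mouth, as a cover against dust, touching nothing else; never carry it away to the side or high up, and leave the black-capped amber bottle, the petri dish and the timer where they stand.

Things in the scene. Friction and masses are not known exactly. Their poses are not given: they have to be found in the camera images.
- jar_axis (a point): Centre of the jar's square body, on its axis, 30 mm above its underside. White plastic, 0.3 to 0.5 kg; body 58 x 58 mm, 60 mm high; round neck 35 mm across. Stands on the bench at any yaw, cap on, just before a tray with a 19 mm rim. Dragged by its top it tends to tip: let it hang 2 to 3 mm clear, or put the fingers before and behind. x, y square to its sides, z up.
- jar_mouth (a point): Centre of the jar's mouth, at the top of the sealing ring on the rim, 103 mm above the jar's underside; hidden under the cap at first. With the cap's lower edge 10 mm above this point, cap_centre is 26 mm above it.
- cap_centre (a point): Centre of the black ribbed cap (50 mm across, 32 mm high), 16 mm above its lower edge; z up. Grip it here or a little higher, from above. Screwed on, its lower edge is 76 mm and this point 92 mm above the jar's underside. Tight, it is firm enough to lift, carry and slide the jar by it.
- cap_rib (a point): Point on the cap's side, 25 mm from its axis along the cap's x, 16 mm above its lower edge: shows the turn. Tight, it lies along the jar's x (within 5 deg). Unscrew anticlockwise from above, 0.3 to 0.7 N m, without raising it. Three lugs leave the neck's short threads at 40 to 55 deg; lift straight off at 56 to 78 deg (aim for 66), where stops end the turn. It cannot be pulled off before.
- holder_seat (a point): Point on the bench where the jar's axis stands when the jar is fully home. x (level): direction in which the jar slides in; y across; z up. Aluminium holder fixed to the bench, no floor: the jar slides on the bench. Channel 63 mm wide between side walls that begin 45 mm before this point; back stop 29.5 mm behind it. Feet reach 58 mm to each side.
- holder_slot (a point): Middle of the slot's entrance, between the tips of the two prongs, at the height of their top: 45 mm before and 71 mm above holder_seat, same axes. Prongs are 6 mm thick (underside 65 mm above the bench, 5 mm over the jar's shoulders), the slot is 42 mm wide. Flared lead-ins of the channel reach 33 mm farther out, about 83 mm apart at their ends, 62 mm high.
- vial: The larger amber bottle, with black cap, 48 mm across, 92 mm high, a bystander; origin at the centre of its underside.
- dish: Petri dish, 64 mm across, 14 mm high, a bystander; origin at the centre of its underside.
- clock: Small white bench timer standing on edge, 21 x 64 mm, 62 mm high, a bystander; origin at the centre of its underside.
There are look-alikes about, which are no part of the job. What is shaped like the part that bears cap_centre but turquoise or yellow is not meant.

How it is judged:
By the outcome, as a careful person would: the job done as asked, in the order asked, and still so for the second after the job is handed in, while the arm keeps its last pose, push and grip.
It also fails if it takes over 61 s, if anything falls off the work surface, if the arm or the gripper's body presses on something with over 40 N, if the wrist force passes 120 N, or if a joint passes its speed limit or range.

## Working session

There is one attempt and no reset: what is moved stays moved. The work goes in short steps, Python scripts to look and compute and a shell command to move; the robot and the scene stay as the last step left them, time stands still between calls to the robot, and variables do not carry over. Pictures are saved under pics/ and viewed, about 8 in all and at most 12, crops included, and the job is handed in when it is done.

```bash
mkdir -p pics; ls
python3 - <<'E'
from cell import sensors, viewer
import cv2, numpy as np
s=sensors.sense(); print(s)
for n in ("scene","top"):
    c=viewer.camera(n); np.savez(f"{n}0.npz",**c)
    print(n,c["fovy"],c["cx"],c["cy"],np.round(c["pose"],3).tolist())
    cv2.imwrite(f"pics/{n}0.png",c["img"][...,::-1])
E
```

```text
pics
{'time_s': 0.0, 'joints': array([ 1.09871677e+00,  2.63505124e-01, -4.89604259e-02,  1.25943872e+00,
        9.16751154e-06,  1.41548374e+00]), 'qd': array([ 0.00049647, -0.00034342, -0.0016613 ,  0.00088797,  0.00050531,
       -0.00040753]), 'tau': array([ 1.40899181e-03, -6.37601352e+01,  3.84566867e+01,  1.36320759e-02,
       -3.08709559e-05,  2.72870835e-05]), 'ee_pos': array([0.16341722, 0.49862799, 0.25582571]), 'orientation': array([[-5.11991545e-04, -9.50247413e-01,  3.11495734e-01],
       [-9.82595225e-04,  3.11496102e-01,  9.50246922e-01],
       [-9.99999386e-01,  1.80444168e-04, -1.09319194e-03]]), 'ft_force': array([ 0.76806388, -0.08259391,  0.26482241]), 'ft_torque': array([ 0.00709525, -0.0082999 ,  0.00926799]), 'grip_width': 1.000619711384444}
scene 56.879569177245045 318.2505679702088 195.92823582417194 [[-0.902, -0.3, 0.312, 0.3], [-0.432, 0.65, -0.624, 0.618], [-0.016, -0.698, -0.716, 0.766], [0.0, 0.0, 0.0, 1.0]]
top 49.93996805481285 320.1668779041753 200.46434159508513 [[-0.002, -0.997, 0.078, 0.483], [-1.0, 0.003, 0.012, 0.029], [-0.012, -0.078, -0.997, 1.332], [0.0, 0.0, 0.0, 1.0]]
```

View pics/scene0.png

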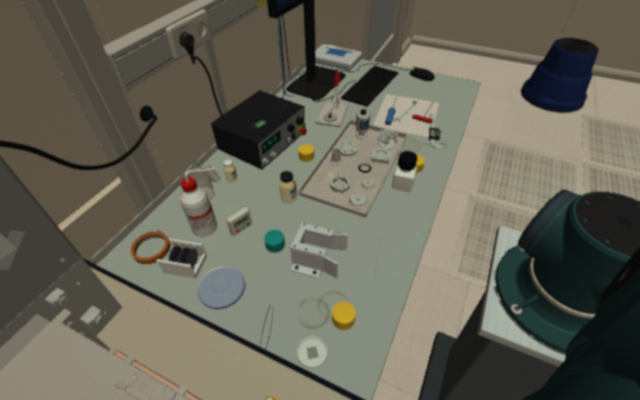

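View pics/top0.png

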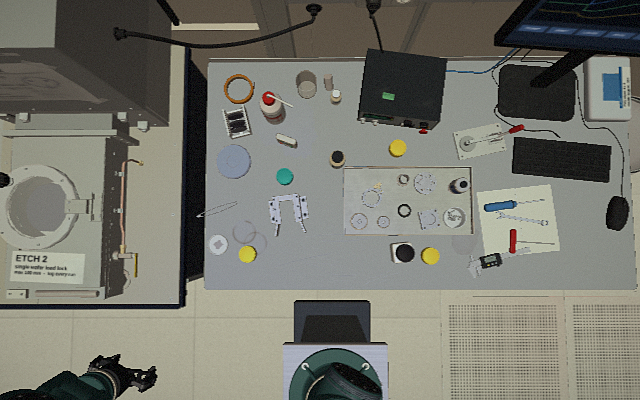

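The black-capped white jar is at scene (404,170) / top (402,253). The holder is at scene (318,250) / top (289,213), with its mouth towards the robot. The amber bottle is at top (337,158), the timer at (286,140), the dish at (218,244). Caps at top (430,255), (398,147) and (247,254) are yellow and (285,176) is turquoise, so they are decoys. I'll confirm with enlarged crops.

```bash
cat > h.py <<'E'
import numpy as np, cv2
def load(n): return dict(np.load(n,allow_pickle=True))
def ray(c,u,v):
    f=200/np.tan(np.radians(float(c["fovy"]))/2); P=c["pose"]
    d=P[:3,:3]@np.array([(u-float(c["cx"]))/f,(v-float(c["cy"]))/f,1]); return P[:3,3],d
def onplane(c,u,v,z):
    o,d=ray(c,u,v); return o+d*(z-o[2])/d[2]
def cloud(c):
    f=200/np.tan(np.radians(float(c["fovy"]))/2); P=c["pose"]; Z=c["range_z"]
    v,u=np.mgrid[:400,:640]; p=np.stack([(u-float(c["cx"]))/f*Z,(v-float(c["cy"]))/f*Z,Z],-1)
    w=p@P[:3,:3].T+P[:3,3]; w[Z==0]=np.nan; return w
def tri(c1,a,c2,b):
    o1,d1=ray(c1,*a);o2,d2=ray(c2,*b); s=np.linalg.lstsq(np.c_[d1,-d2],o2-o1,rcond=None)[0]
    p,q=o1+s[0]*d1,o2+s[1]*d2; return (p+q)/2,np.linalg.norm(p-q)
E
python3 - <<'E'
from h import *
t=load("top0.npz"); s=load("scene0.npz")
def crop(c,x,y,w,h,k): return cv2.resize(c["img"][y:y+h,x:x+w,::-1],None,fx=k,fy=k,interpolation=cv2.INTER_CUBIC)
a=crop(t,372,228,66,50,6); b=crop(t,256,186,66,50,6)
d=crop(s,375,140,66,50,6); e=crop(s,285,215,66,50,6)
cv2.imwrite("pics/crops.png",np.vstack([np.hstack([a,b]),np.hstack([d,e])]))
W=cloud(t)
for nm,(x0,y0,x1,y1) in dict(jar=(385,238,417,268),hold=(262,186,318,242)).items():
    w=W[y0:y1,x0:x1].reshape(-1,3); 
    h=np.histogram(w[:,2],np.arange(-.01,.14,.005)); print(nm,h[0].tolist())
w=W[238:268,385:417].reshape(-1,3)
for lo,hi in((.1,.13),(.05,.075)):
    m=(w[:,2]>lo)&(w[:,2]<hi); print(lo,w[m].min(0),w[m].max(0),w[m].mean(0))
    print(cv2.minAreaRect((w[m][:,:2]*1000).astype(np.float32)))
w=W[186:242,262:318].reshape(-1,3); m=(w[:,2]>.062)&(w[:,2]<.08); print(m.sum(),w[m].min(0),w[m].max(0),w[m].mean(0),cv2.minAreaRect((w[m][:,:2]*1000).astype(np.float32)))
E
```

```text
jar [16, 230, 237, 21, 6, 9, 2, 5, 6, 6, 5, 6, 21, 65, 43, 1, 0, 1, 3, 5, 5, 8, 22, 128, 106, 0, 0, 0, 0, 0]
hold [58, 1072, 1267, 188, 23, 5, 6, 3, 6, 5, 9, 2, 8, 16, 35, 151, 252, 24, 0, 0, 0, 0, 0, 0, 0, 0, 0, 0, 0, 0]
0.1 [ 0.40585247 -0.22195592  0.10026595] [ 0.45378212 -0.17326265  0.11489099] [ 0.42897565 -0.19735581  0.10915648]
((429.85955810546875, -197.31646728515625), (47.5683708190918, 48.53757095336914), 84.01415252685547)
0.05 [ 0.39979257 -0.2277831   0.0501004 ] [ 0.45850534 -0.1673255   0.06523481] [ 0.43340116 -0.18557992  0.05838574]
((428.87615966796875, -197.3008575439453), (58.319725036621094, 57.666587829589844), 4.4601616859436035)
453 [0.48269215 0.09178575 0.06205491] [0.60083244 0.18610392 0.078081  ] [0.56000797 0.1424413  0.07051143] ((543.0933227539062, 139.6591339111328), (112.65509796142578, 86.30437469482422), 5.833509922027588)
```

View pics/crops.png

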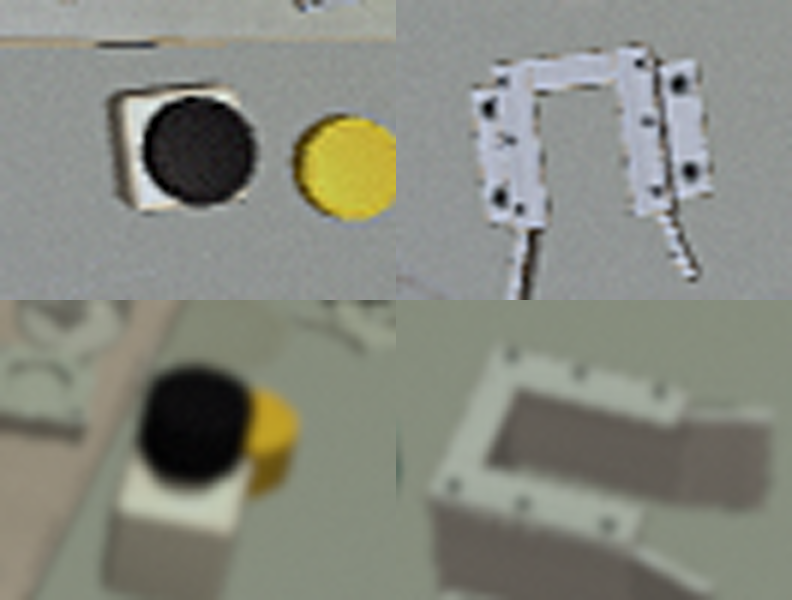

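The crops confirm it: the jar is the white square body with the black cap, next to a yellow decoy cap. The holder opens toward the robot at a yaw of about +7°. Next I'll compute the holder from its screws and slot edges.

Run:
```python
from h import *
t=load("top0.npz"); s=load("scene0.npz")
P=lambda c,ox,oy,x0,y0:lambda x,y,z:onplane(c,x0+(x-ox+.5)/6-.5,y0+(y-oy+.5)/6-.5,z)
T=P(t,396,0,256,186); S=P(s,396,300,285,215)
def yaw(a,b): d=b-a; return round(float(np.degrees(np.arctan2(d[1],d[0]))),2)
for n,F,q in(("top",T,[(519,208),(503,80),(656,190),(640,62)]),("scene",S,[(660,390),(513,355),(608,525),(455,485)])):
    p=[F(*k,.071) for k in q]; print(n,np.round(p,4).tolist(),"yaw",yaw(p[0],p[1]),yaw(p[2],p[3]),"cross",yaw(p[1],p[3]),"mid front",(p[0]+p[2])/2,"mid back",(p[1]+p[3])/2)
for n,F,q in(("top",T,[(545,228),(637,213)]),("scene",S,[(683,421),(641,515)])):
    p=[F(*k,.071) for k in q]; print("tips",n,np.round(p,4).tolist(),sum(p)/2)
W=cloud(t); w=W[186:242,262:318].reshape(-1,3); m=(w[:,2]>.066)&(w[:,2]<.08)
p=w[m]; a=np.radians(7); R=np.array([[np.cos(a),np.sin(a)],[-np.sin(a),np.cos(a)]]); r=p[:,:2]@R.T
print("plate in yaw7 frame",np.percentile(r,[1,99],0), np.median(p[:,2])); 
print(cv2.minAreaRect((p[:,:2]*1000).astype(np.float32)))
# inner slot edges per depth
for x in np.arange(.49,.61,.01):
    k=abs(r[:,0]-x)<.005; y=np.sort(r[k,1]); 
    if k.sum()>4: g=np.diff(y); i=g.argmax(); print(round(x,3),k.sum(),np.round([y[0],y[i],y[i+1],y[-1]],4))
# bystanders/jar cap ref
for n,(u,v),z in(("vial",(337,158),.092),("yellow",(430,255),.03)): print(n,onplane(t,u,v,z))
# cap in scene
im=s["img"][140:190,375:441].max(2)<60; n,l,st,c=cv2.connectedComponentsWithStats(im.astype(np.uint8)); k=st[1:,4].argmax()+1; print("cap scene",st[k],c[k],onplane(s,375+c[k][0],140+c[k][1],.0965))
```

```text
top [[0.5229, 0.1735, 0.071], [0.5858, 0.1818, 0.071], [0.5316, 0.1065, 0.071], [0.5945, 0.1145, 0.071]] yaw 7.48 7.24 cross -82.65 mid front [0.5272754  0.14000354 0.071     ] mid back [0.59017737 0.14812791 0.071     ]
scene [[0.5316, 0.1036, 0.071], [0.5937, 0.1122, 0.071], [0.5222, 0.1721, 0.071], [0.5842, 0.1801, 0.071]] yaw 7.86 7.37 cross 97.99 mid front [0.52692546 0.1378582  0.071     ] mid back [0.58894991 0.14615177 0.071     ]
tips top [[0.5131, 0.1608, 0.071], [0.5204, 0.1157, 0.071]] [0.51675772 0.13824558 0.071     ]
tips scene [[0.5168, 0.1141, 0.071], [0.5128, 0.1626, 0.071]] [0.51477682 0.13835169 0.071     ]
plate in yaw7 frame [[0.52984014 0.0351582 ]
 [0.61094575 0.11276499]] 0.07113569678832965
((542.7214965820312, 141.6046600341797), (113.36213684082031, 80.49195861816406), 5.091930866241455)
0.53 27 [0.0355 0.0509 0.0948 0.1127]
0.54 41 [0.0345 0.0527 0.0945 0.1123]
0.55 39 [0.0364 0.0518 0.0955 0.1113]
0.56 40 [0.0351 0.0527 0.0952 0.1132]
0.57 39 [0.0345 0.0525 0.0964 0.1119]
0.58 44 [0.0356 0.0531 0.0955 0.1133]
0.59 41 [0.0354 0.053  0.0967 0.112 ]
0.6 86 [0.0361 0.1047 0.1076 0.1127]
vial [ 0.7033028  -0.00561125  0.092     ]
yellow [ 0.41899277 -0.28488651  0.03      ]
cap scene [ 23  11  18  20 280] [31.79642857 20.46428571] [ 0.42821697 -0.19305458  0.0965    ]
```

```bash
R='[[[0,-31.3,-38.5],[0,0,0],1],[[0,-31.3,-38.5],[0,0,0],1],[[0,-31.3,-38.5],[0,0,0],1],[[0,-31.3,-38.5],[0,0,0],1],[[0,-31.3,-38.5],[0,0,0],1]]' ; 
python3 -m inch '[[[0,-31.3,-38.5],[0,0,0],1],[[0,-31.3,-38.5],[0,0,0],1],[[0,-31.3,-38.5],[0,0,0],1],[[0,-31.3,-38.5],[0,0,0],1],[[0,-31.3,-38.5],[0,0,0],1]]'
```

```text
time_s: 0.72
ee_pos: [0.2524, 0.2657, 0.2562]
orientation: [[-0.0, -0.95, 0.311], [-0.0, 0.311, 0.95], [-1.0, 0.0, -0.0]]
ft_force: [0.0, 0.2, 0.6]
grip_width: 1.002
```

```bash
python3 -m inch '[[[0,-31.3,-38.5],[0,0,0],1],[[0,-31.3,-38.5],[0,0,0],1],[[0,-31.3,-38.5],[0,0,0],1],[[0,-31.3,-38.5],[0,0,0],1],[[0,-31.3,-38.5],[0,0,0],1]]' >/dev/null
python3 -m inch '[[[0,-31.3,-38.5],[0,0,0],1],[[0,-31.3,-38.5],[0,0,0],1],[[0,-31.3,-38.5],[0,0,0],1],[[0,-31.3,-38.5],[0,0,0],1],[[0,-31.3,-38.5],[0,0,0],1]]'
python3 -m inch '[[[0,0,0],[0.168,0,0],1],[[0,0,0],[0.168,0,0],1],[[0,0,0],[0.168,0,0],1],[[0,0,0],[0.168,0,0],1],[[0,0,0],[0.168,0,0],1]]' >/dev/null
python3 -m inch '[[[0,0,0],[0.168,0,0],1],[[0,0,0],[0.167,0,0],1],[[0,0,0],[0,0,0],1]]'
```

```text
time_s: 1.98
ee_pos: [0.43, -0.1978, 0.2561]
orientation: [[-0.0, -0.95, 0.312], [0.0, 0.312, 0.95], [-1.0, 0.0, 0.0]]
ft_force: [0.9, 0.6, -0.2]
grip_width: 1.0
time_s: 2.98
ee_pos: [0.4297, -0.1961, 0.2561]
orientation: [[-0.0, -0.08, 0.997], [0.0, 0.997, 0.08], [-1.0, 0.0, -0.0]]
ft_force: [0.3, -0.1, -0.3]
grip_width: 0.998
```

```bash
python3 -m inch '[[[50,0,-0.5],[0,0,0],1],[[50,-1,0],[0,0,0],1],[[0,0,0],[0,0,0],1]]'
python3 - <<'E'
from cell import viewer
from h import *
s=viewer.camera("scene"); t=viewer.camera("top")
k=lambda c,x,y,w,h:cv2.resize(c["img"][y:y+h,x:x+w,::-1],None,fx=5,fy=5,interpolation=cv2.INTER_CUBIC)
cv2.imwrite("pics/a1.png",np.hstack([k(s,365,90,80,110),k(t,365,200,80,110)]))
E
```

```text
time_s: 3.35
ee_pos: [0.4277, -0.1961, 0.1542]
orientation: [[-0.005, -0.082, 0.997], [0.003, 0.997, 0.082], [-1.0, 0.004, -0.004]]
ft_force: [0.8, 0.4, 0.8]
grip_width: 0.999
```

View pics/a1.png

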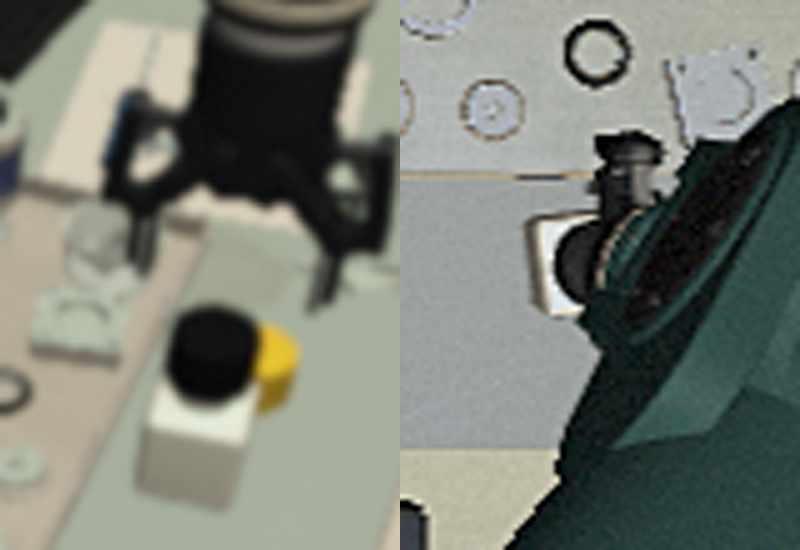

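```bash
python3 -m inch '[[[30,0,0],[0,0,0],1],[[24,0,0],[0,0,0],1],[[0,0,0],[0,0,0],1],[[0,0,0],[0,0,0],1]]'
python3 -m inch '[[[0,0,0],[0,0,0],-1],[[0,0,0],[0,0,0],-1],[[0,0,0],[0,0,0],-1],[[0,0,0],[0,0,0],-1],[[0,0,0],[0,0,0],-1]]'
python3 -m inch '[[[0,0,0],[0,0,0],-1],[[0,0,0],[0,0,0],-1],[[0,0,0],[0,0,0],-1]]'
```

```text
time_s: 3.95
ee_pos: [0.4303, -0.1978, 0.1041]
orientation: [[0.002, -0.079, 0.997], [-0.001, 0.997, 0.079], [-1.0, -0.002, 0.002]]
ft_force: [0.2, -0.4, 0.5]
grip_width: 1.0
time_s: 4.58
ee_pos: [0.4295, -0.1974, 0.103]
orientation: [[0.0, -0.079, 0.997], [-0.001, 0.997, 0.079], [-1.0, -0.001, 0.0]]
ft_force: [-3.0, 0.4, 9.3]
grip_width: 0.566
time_s: 4.95
ee_pos: [0.4295, -0.1974, 0.103]
orientation: [[0.0, -0.079, 0.997], [-0.001, 0.997, 0.079], [-1.0, -0.001, 0.0]]
ft_force: [-3.3, -0.6, 8.6]
grip_width: 0.57
```

```bash
python3 -m inch '[[[-4,0,0],[0,0,0],-1],[[-6,0,0],[0,0,0],-1],[[0,0,0],[0,0,0],-1]]'
python3 -m inch '[[[0,20,1],[0,0,0],-1],[[0,40.4,2],[0,0,0],-1],[[0,40.4,2],[0,0,0],-1],[[0,40.4,2],[0,0,0],-1],[[0,40.4,4],[0,0,0],-1]]'
python3 -m inch '[[[0,40.4,6.5],[0,0,0],-1],[[0,40.4,6.5],[0,0,0],-1],[[0,40.4,6.5],[0,0,0],-1],[[0,20.4,6.5],[0,0,0],-1],[[0,0,0],[-0.052,0,0],-1]]'
python3 -m inch '[[[0,0,0],[0,0,0],-1],[[0,0,0],[0,0,0],-1]]'
python3 - <<'E'
from cell import viewer
from h import *
s=viewer.camera("scene"); t=viewer.camera("top"); np.savez("scene2.npz",**s); np.savez("top2.npz",**t)
k=lambda c,x,y,w,h:cv2.resize(c["img"][y:y+h,x:x+w,::-1],None,fx=5,fy=5,interpolation=cv2.INTER_CUBIC)
cv2.imwrite("pics/a2.png",np.hstack([k(s,280,180,90,110),k(t,250,180,70,110)]))
E
```

```text
time_s: 5.32
ee_pos: [0.4295, -0.1973, 0.1127]
orientation: [[0.0, -0.079, 0.997], [-0.0, 0.997, 0.079], [-1.0, -0.0, 0.0]]
ft_force: [-0.1, 0.1, -4.4]
grip_width: 0.567
time_s: 5.95
ee_pos: [0.4252, -0.0133, 0.1122]
orientation: [[-0.0, -0.079, 0.997], [0.0, 0.997, 0.079], [-1.0, 0.0, -0.0]]
ft_force: [1.1, -1.4, -5.2]
grip_width: 0.567
time_s: 6.58
ee_pos: [0.4401, 0.1299, 0.1121]
orientation: [[-0.0, -0.134, 0.991], [0.0, 0.991, 0.134], [-1.0, 0.0, -0.0]]
ft_force: [0.8, -0.3, -5.2]
grip_width: 0.563
time_s: 6.82
ee_pos: [0.4403, 0.128, 0.1122]
orientation: [[-0.0, -0.129, 0.992], [-0.0, 0.992, 0.129], [-1.0, 0.0, -0.0]]
ft_force: [-0.2, 0.5, -4.7]
grip_width: 0.567
```

View pics/a2.png

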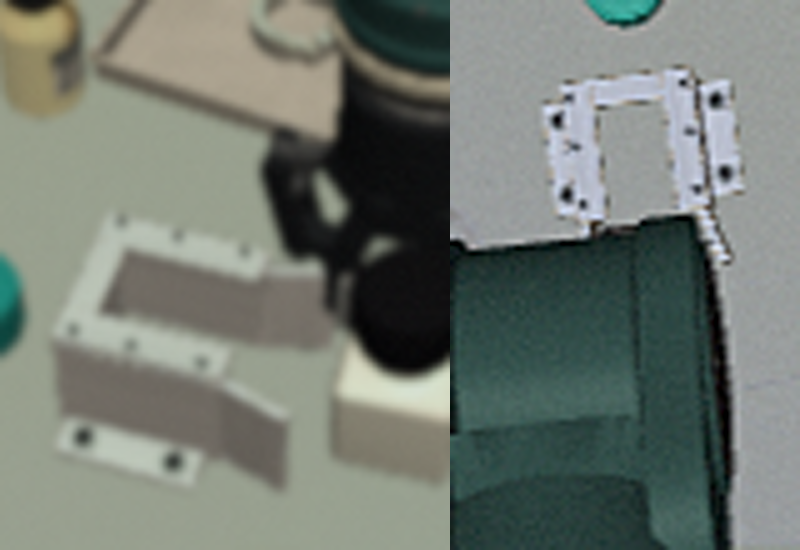

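Run:
```python
from h import *
s=load("scene2.npz"); W=cloud(s); w=W.reshape(-1,3)
def fit(m,n):
    p=w[m]; c=np.median(p,0); d=p[:,:2]-p[:,:2].mean(0); v=np.linalg.svd(d,full_matrices=False)[2][0]; v*=np.sign(v[0])
    r=d@np.array([-v[1],v[0]]); print(n,m.sum(),"mean",p.mean(0),"yaw",np.degrees(np.arctan2(v[1],v[0])),"rms",r.std()); return p.mean(0),v
m=(w[:,2]>.02)&(w[:,2]<.06)&(abs(w[:,0]-.44)<.025)&(abs(w[:,1]-.157)<.015); p,v=fit(m,"jar +y face")
u=np.array([np.cos(np.radians(7.5)),np.sin(np.radians(7.5))]); n=np.array([-u[1],u[0]])
print("jar axis lateral (seat frame):",(p[:2]-np.array([.560,.1435]))@n-.029)
m=(w[:,2]>.02)&(w[:,2]<.06)&(abs(w[:,0]-.555)<.03)&(abs(w[:,1]-.185)<.02); q,v2=fit(m,"holder +y outer wall"); print("lateral",(q[:2]-np.array([.56,.1435]))@n)
m=(w[:,2]>.066)&(w[:,2]<.077)&(w[:,0]>.5)&(w[:,0]<.62)&(w[:,1]>.09)&(w[:,1]<.2); r=(w[m][:,:2]-np.array([.56,.1435]))@np.c_[u,n]
for x in np.arange(-.04,.03,.01):
    y=np.sort(r[abs(r[:,0]-x)<.005,1]); g=np.diff(y); i=g.argmax(); print(round(x,2),np.round([y[0],y[i],y[i+1],y[-1]],4))
m=(w[:,2]>.066)&(w[:,2]<.074)&(abs(w[:,0]-.44)<.035)&(abs(w[:,1]-.128)<.035); print("shoulder z",m.sum(),np.median(w[m][:,2]))
```

```text
jar +y face 205 mean [0.4386847  0.15513429 0.0401443 ] yaw 7.7504992804073645 rms 0.0011243380556767183
jar axis lateral (seat frame): -0.0016304177948222275
holder +y outer wall 227 mean [0.55490574 0.18169661 0.04004526] yaw 7.616374713808634 rms 0.0007984976398376781
lateral 0.0385347658661016
-0.04 [-0.0389 -0.0216  0.0194  0.04  ]
-0.03 [-0.0384 -0.0205  0.0198  0.0397]
-0.02 [-0.0396 -0.0199  0.0213  0.0388]
-0.01 [-0.039  -0.021   0.0206  0.0383]
0.0 [-0.0398 -0.0194  0.0199  0.0396]
0.01 [-0.0383 -0.0219  0.0216  0.0392]
0.02 [-0.04   -0.0206 -0.0164  0.0389]
0.03 [-0.0399  0.0033  0.0056  0.0394]
shoulder z 206 0.0693953564509987
```

```bash
python3 -m inch '[[[7,1.3,0],[-0.003,0,0],-1],[[0,0,0],[0,0,0],-1]]'
python3 -m inch '[[[0,0,15],[0,0,0],-1],[[0,0,15],[0,0,0],-1],[[0,0,15],[0,0,0],-1],[[0,0,10],[0,0,0],-1],[[0,0,0],[0,0,0],-1]]'
```

```text
time_s: 7.18
ee_pos: [0.4402, 0.1291, 0.1047]
orientation: [[-0.001, -0.133, 0.991], [-0.0, 0.991, 0.133], [-1.0, 0.0, -0.001]]
ft_force: [0.1, 0.3, -3.6]
grip_width: 0.567
time_s: 7.8
ee_pos: [0.4957, 0.1366, 0.1051]
orientation: [[-0.0, -0.134, 0.991], [-0.0, 0.991, 0.134], [-1.0, -0.0, -0.0]]
ft_force: [-0.0, 0.9, -4.5]
grip_width: 0.569
```

```bash
python3 -m inch '[[[0,0,10],[0,0,0],-1],[[0,0,10],[0,0,0],-1],[[0,0,0],[0,0,0],-1]]'
python3 -m inch '[[[0,0,10],[0,0,0],-1],[[0,0,10],[0,0,0],-1],[[0,0,0],[0,0,0],-1]]'
```

```text
time_s: 8.18
ee_pos: [0.5157, 0.1393, 0.1053]
orientation: [[0.0, -0.133, 0.991], [0.0, 0.991, 0.133], [-1.0, -0.0, 0.0]]
ft_force: [-0.0, 0.1, -4.8]
grip_width: 0.568
time_s: 8.55
ee_pos: [0.5356, 0.142, 0.1052]
orientation: [[0.0, -0.134, 0.991], [0.0, 0.991, 0.134], [-1.0, -0.0, 0.0]]
ft_force: [-0.0, -0.1, -4.6]
grip_width: 0.566
```

```bash
python3 -m inch '[[[0,0,10],[0,0,0],-1],[[0,0,7],[0,0,0],-1],[[0,0,0],[0,0,0],-1]]'
python3 -m inch '[[[0,0,2],[0,0,0],-1],[[0,0,2],[0,0,0],-1],[[0,0,0],[0,0,0],-1]]'
```

```text
time_s: 8.93
ee_pos: [0.5521, 0.1442, 0.1052]
orientation: [[0.0, -0.134, 0.991], [0.0, 0.991, 0.134], [-1.0, -0.0, 0.0]]
ft_force: [-0.1, -0.5, -4.5]
grip_width: 0.57
time_s: 9.3
ee_pos: [0.5556, 0.1447, 0.1053]
orientation: [[0.0, -0.134, 0.991], [0.0, 0.991, 0.134], [-1.0, 0.0, 0.0]]
ft_force: [-0.0, 0.6, -4.6]
grip_width: 0.571
```

```bash
python3 -m inch '[[[0,0,2],[0,0,0],-1],[[0,0,0],[0,0,0],-1]]'
python3 -m inch '[[[0,0,1],[0,0,0],-1],[[0,0,0],[0,0,0],-1]]'
```

```text
time_s: 9.55
ee_pos: [0.5576, 0.145, 0.1053]
orientation: [[0.0, -0.134, 0.991], [0.0, 0.991, 0.134], [-1.0, 0.0, 0.0]]
ft_force: [-0.6, 0.4, -4.9]
grip_width: 0.571
time_s: 9.8
ee_pos: [0.5586, 0.1451, 0.1053]
orientation: [[0.0, -0.134, 0.991], [-0.0, 0.991, 0.134], [-1.0, -0.0, 0.0]]
ft_force: [-0.4, -0.1, -4.3]
grip_width: 0.57
```

```bash
python3 -m inch '[[[0,0,1],[0,0,0],-1],[[0,0,0],[0,0,0],-1]]' | grep -E "ee|ft"
python3 -m inch '[[[0,0,1],[0,0,0],-1],[[0,0,0],[0,0,0],-1]]'| grep -E "ee|ft"
python3 -m inch '[[[0,0,1],[0,0,0],-1],[[0,0,0],[0,0,0],-1]]'| grep -E "ee|ft"
```

```text
ee_pos: [0.5596, 0.1452, 0.1053]
ft_force: [0.1, 0.0, -5.0]
ee_pos: [0.5605, 0.1454, 0.1052]
ft_force: [0.2, 0.5, -4.1]
ee_pos: [0.5609, 0.1455, 0.1051]
ft_force: [-5.2, 0.4, -1.3]
```

```bash
python3 -m inch '[[[1.5,0,0],[0,0,0],-1],[[0,0,0],[0,0,0],-1]]' | grep -E "ee|ft"
python3 -m inch '[[[0.7,0,0],[0,0,0],-1],[[0,0,0],[0,0,0],-1]]'| grep -E "ee|ft"
python3 -m inch '[[[0.5,0,0],[0,0,0],-1],[[0,0,0],[0,0,0],-1]]'| grep -E "ee|ft"
```

```text
ee_pos: [0.5609, 0.1454, 0.1036]
ft_force: [-5.2, -0.6, -3.1]
ee_pos: [0.5609, 0.1454, 0.1034]
ft_force: [-7.4, -1.4, 3.4]
ee_pos: [0.561, 0.1454, 0.1032]
ft_force: [-10.2, -2.0, 8.7]
```

```bash
python3 -m inch '[[[-0.5,0,-0.3],[0,0,0],-1],[[0,0,0],[0,0,0],-1]]' | grep -E "ee|ft"
python3 -m inch '[[[0,0,0],[-0.1,0,0],-1],[[0,0,0],[-0.1,0,0],-1],[[0,0,0],[-0.1,0,0],-1],[[0,0,0],[0,0,0],-1]]'
python3 -c "
from cell import sensors;s=sensors.sense();print(s['ft_torque'],s['joints'])"
```

```text
ee_pos: [0.5609, 0.1453, 0.1034]
ft_force: [-5.2, -0.8, 2.5]
time_s: 12.05
ee_pos: [0.5609, 0.1456, 0.1035]
orientation: [[-0.0, -0.422, 0.907], [0.0, 0.907, 0.422], [-1.0, 0.0, -0.0]]
ft_force: [-6.2, 1.3, 3.1]
grip_width: 0.568
[ 0.06081883  1.37937422 -0.03554439] [ 1.13216769e-01  4.40867683e-01 -2.05571140e-01  9.24556647e-01
  3.05434134e-04  1.24844593e+00]
```

```bash
python3 -m inch '[[[0,0,0],[-0.1,0,0],-1],[[0,0,0],[-0.1,0,0],-1]]'
python3 - <<'E'
from cell import sensors,viewer
from h import *
s=sensors.sense();print(s['ft_torque'],s['qd'])
c=viewer.camera("scene"); np.savez("scene3.npz",**c)
w=cloud(c).reshape(-1,3)
im=cv2.resize(c["img"][180:290,255:365,::-1],None,fx=5,fy=5,interpolation=cv2.INTER_CUBIC); cv2.imwrite("pics/a3.png",im)
E
```

```text
time_s: 12.3
ee_pos: [0.5605, 0.1453, 0.1036]
orientation: [[-0.001, -0.595, 0.804], [-0.0, 0.804, 0.595], [-1.0, 0.0, -0.001]]
ft_force: [-12.0, -2.7, 11.1]
grip_width: 0.564
[-0.42315649  2.24834951 -0.38458024] [-8.16839755e-04 -2.93828022e-03  2.52329299e-03  1.76605887e-03
 -7.22745097e-04 -7.96443133e-01]
```

View pics/a3.png

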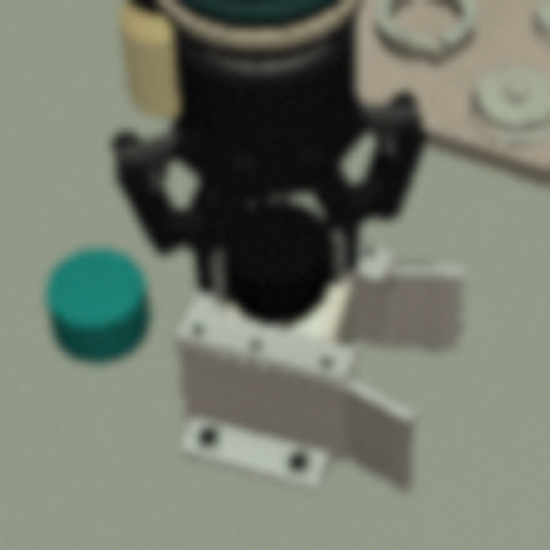

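The jar sits in the holder with its neck between the prongs (crop ~(310,310)). Turning shows about 0.38 N·m of thread torque. I'll continue.

```bash
python3 -m inch '[[[0,0,0],[-0.1,0,0],-1],[[0,0,0],[-0.1,0,0],-1],[[0,0,0],[-0.1,0,0],-1]]' | grep -E "ee|ft|ori"
python3 -c "
from cell import sensors;s=sensors.sense();print(s['ft_torque'])"
python3 -m inch '[[[0,0,0],[-0.1,0,0],-1],[[0,0,0],[-0.1,0,0],-1],[[0,0,0],[-0.1,0,0],-1]]' | grep -E "ee|ft|ori"
python3 -c "
from cell import sensors;s=sensors.sense();print(s['ft_torque'])"
python3 -m inch '[[[0,0,0],[-0.08,0,0],-1],[[0,0,0],[0,0,0],-1],[[0,0,0],[0,0,0],-1]]'
python3 - <<'E'
from cell import sensors,viewer
from h import *
s=sensors.sense();print(s['ft_torque'],s['joints'])
c=viewer.camera("scene"); t=viewer.camera("top"); np.savez("scene4.npz",**c); np.savez("top4.npz",**t)
k=lambda c,x,y:cv2.resize(c["img"][y:y+75,x:x+50,::-1],None,fx=8,fy=8,interpolation=cv2.INTER_CUBIC)
cv2.imwrite("pics/a4.png",np.hstack([k(c,285,200),k(t,262,176)]))
E
```

```text
ee_pos: [0.5606, 0.1451, 0.1041]
orientation: [[-0.0, -0.806, 0.592], [-0.001, 0.592, 0.806], [-1.0, -0.0, -0.001]]
ft_force: [-12.5, -3.8, 16.7]
[-0.80525332  2.6627129  -0.32240271]
ee_pos: [0.5603, 0.145, 0.1041]
orientation: [[-0.001, -0.945, 0.328], [-0.001, 0.328, 0.945], [-1.0, 0.0, -0.001]]
ft_force: [-13.3, -5.3, 16.8]
[-1.04990787  2.85056976 -0.28180153]
time_s: 13.48
ee_pos: [0.5606, 0.145, 0.1042]
orientation: [[-0.0, -0.967, 0.254], [-0.001, 0.254, 0.967], [-1.0, -0.0, -0.001]]
ft_force: [-12.6, -4.1, 16.5]
grip_width: 0.565
[-0.98856903  2.55046111 -0.12896198] [ 0.11292451  0.43981394 -0.20528513  0.92583596 -0.00102323  0.3698763 ]
```

View pics/a4.png

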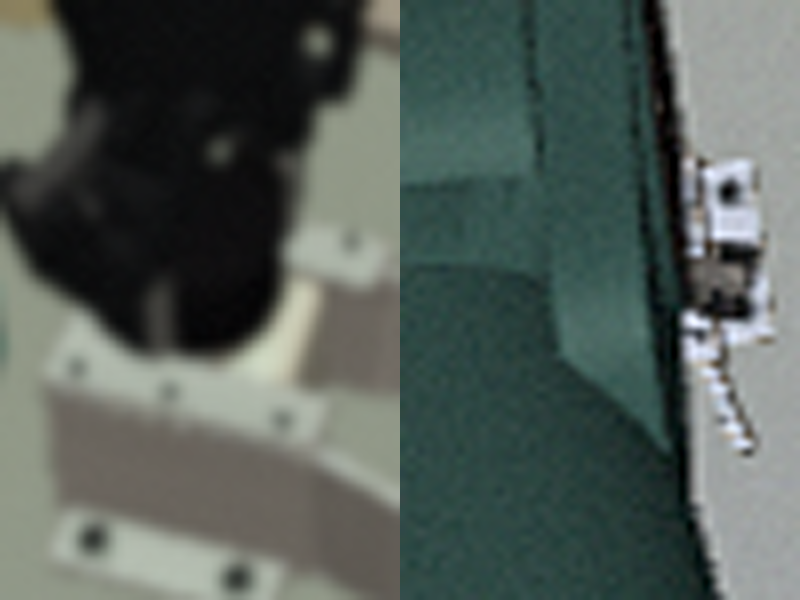

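```bash
python3 -m inch '[[[-1,0.7,-0.4],[0,0,0],-1],[[0,0,0],[0,0,0],-1],[[0,0,0],[0,0,0],-1]]' | grep -E "ee|ft"
python3 -m inch '[[[-1,0,0],[0,0,0],-1],[[0,0,0],[0,0,0],-1]]' | grep -E "ee|ft"
python3 -c "
from cell import sensors;s=sensors.sense();print(s['ft_torque'],s['time_s'])"
```

```text
ee_pos: [0.5606, 0.1451, 0.1046]
ft_force: [-5.5, -2.3, 7.5]
ee_pos: [0.5608, 0.1453, 0.1052]
ft_force: [-1.3, -1.4, 0.8]
[-0.33028354  0.39416299  0.01364278] 14.2
```

```bash
python3 -m inch '[[[-1.5,0,0],[0,0,0],-1],[[0,0,0],[0,0,0],-1]]' | grep -E "ee|ft"
python3 -m inch '[[[-2,0,0],[0,0,0],-1],[[0,0,0],[0,0,0],-1]]' | grep -E "ee|ft|ori"
```

```text
ee_pos: [0.5606, 0.1453, 0.1067]
ft_force: [-1.2, -0.9, 0.8]
ee_pos: [0.5605, 0.1453, 0.1088]
orientation: [[0.0, -0.967, 0.254], [-0.0, 0.254, 0.967], [-1.0, -0.0, -0.0]]
ft_force: [-2.2, -1.7, -0.2]
```

```bash
python3 -m inch '[[[-4,0,0],[0,0,0],-1],[[-5,0,0],[0,0,0],-1],[[-5,0,0],[0,0,0],-1],[[0,0,0],[0,0,0],-1]]' | grep -E "ee|ft"
python3 -m inch '[[[-5,0,0],[0,0,0],-1],[[-5,0,0],[0,0,0],-1],[[-5,0,0],[0,0,0],-1],[[-1,0,0],[0,0,0],-1],[[0,0,0],[0,0,0],-1]]' | grep -E "ee|ft|ori"
python3 - <<'E'
from cell import sensors,viewer
from h import *
c=viewer.camera("scene"); np.savez("scene5.npz",**c)
cv2.imwrite("pics/a5.png",cv2.resize(c["img"][190:265,280:350,::-1],None,fx=8,fy=8,interpolation=cv2.INTER_CUBIC))
w=cloud(c); 
for v in range(205,250,2): print(v,[(u,*np.round(w[v,u]*1000).tolist()) for u in (304,308,312,316,320)] )
E
```

```text
ee_pos: [0.5606, 0.1453, 0.1231]
ft_force: [-1.6, -0.3, 0.1]
ee_pos: [0.5605, 0.1453, 0.1387]
orientation: [[0.0, -0.967, 0.254], [0.0, 0.254, 0.967], [-1.0, -0.0, 0.0]]
ft_force: [-1.0, 0.9, 0.0]
205 [(304, 556.0, 172.0, 214.0), (308, nan, nan, nan), (312, 544.0, 159.0, 207.0), (316, 556.0, 119.0, 163.0), (320, 540.0, 131.0, 181.0)]
207 [(304, 556.0, 172.0, 208.0), (308, 547.0, 172.0, 212.0), (312, 631.0, -3.0, 0.0), (316, 556.0, 119.0, 156.0), (320, 543.0, 125.0, 167.0)]
209 [(304, 556.0, 173.0, 203.0), (308, 548.0, 171.0, 204.0), (312, 627.0, 5.0, 2.0), (316, 554.0, 123.0, 154.0), (320, 546.0, 120.0, 155.0)]
211 [(304, 580.0, 132.0, 144.0), (308, 549.0, 169.0, 196.0), (312, 562.0, 127.0, 147.0), (316, 555.0, 122.0, 146.0), (320, 543.0, 125.0, 154.0)]
213 [(304, 559.0, 169.0, 185.0), (308, 550.0, 169.0, 190.0), (312, 561.0, 130.0, 144.0), (316, 551.0, 129.0, 148.0), (320, 544.0, 124.0, 147.0)]
215 [(304, nan, nan, nan), (308, 549.0, 170.0, 185.0), (312, 558.0, 137.0, 146.0), (316, 549.0, 134.0, 147.0), (320, 544.0, 124.0, 140.0)]
217 [(304, 554.0, 179.0, 185.0), (308, 563.0, 146.0,
[... 1672 characters left out ...]

241 [(304, 573.0, 154.0, 63.0), (308, 556.0, 165.0, 85.0), (312, 548.0, 161.0, 85.0), (316, 544.0, 149.0, 73.0), (320, 539.0, 137.0, 62.0)]
243 [(304, 570.0, 160.0, 64.0), (308, 559.0, 161.0, 71.0), (312, 549.0, 158.0, 74.0), (316, 543.0, 150.0, 67.0), (320, 536.0, 142.0, 61.0)]
245 [(304, 564.0, 171.0, 72.0), (308, 556.0, 165.0, 70.0), (312, 549.0, 159.0, 67.0), (316, 542.0, 153.0, 63.0), (320, 535.0, 146.0, 59.0)]
247 [(304, 562.0, 174.0, 70.0), (308, 553.0, 171.0, 72.0), (312, 545.0, 166.0, 70.0), (316, 536.0, 165.0, 74.0), (320, 532.0, 151.0, 59.0)]
249 [(304, 559.0, 180.0, 71.0), (308, 551.0, 176.0, 70.0), (312, 542.0, 174.0, 74.0), (316, 534.0, 169.0, 73.0), (320, 525.0, 165.0, 72.0)]
```

View pics/a5.png

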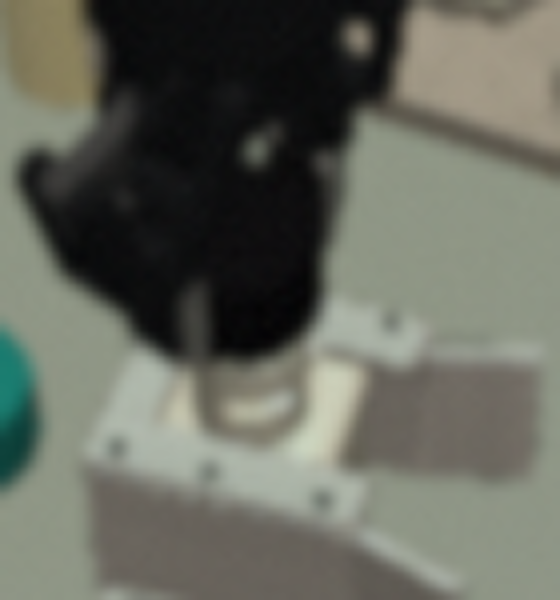

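Run:
```python
from h import *
a=cloud(load("scene0.npz")).reshape(-1,3); b=cloud(load("scene5.npz")).reshape(-1,3)
r=lambda w,x,y,R:np.hypot(w[:,0]-x,w[:,1]-y)<R
m=r(a,.429,-.197,.017)&(a[:,2]>.1)&(a[:,2]<.116); print("cap top before",m.sum(),np.median(a[m][:,2]),a[m][:,2].std())
m=r(b,.5605,.1437,.017)&(b[:,2]>.14)&(b[:,2]<.151); print("cap top now",m.sum(),np.median(b[m][:,2])); p=b[m]
A=np.c_[p[:,:2]-p[:,:2].mean(0),np.ones(len(p))]; print("slope,z",np.linalg.lstsq(A,p[:,2],rcond=None)[0])
m=(b[:,2]>.066)&(b[:,2]<.077)&(b[:,0]>.5)&(b[:,0]<.62)&(b[:,1]>.09)&(b[:,1]<.2); print("prongs (71)",np.median(b[m][:,2]))
m=(b[:,2]>.055)&(b[:,2]<.065)&(abs(b[:,0]-.535)<.008)&(abs(b[:,1]-.138)<.018); print("shoulder (60)",m.sum(),np.median(b[m][:,2]))
v,u=np.mgrid[:400,:640]
for c in range(306,315):
    z=b.reshape(400,640,3)[226:238,c]; k=np.flatnonzero(np.diff(z[:,1])<-.005); print(c,[(np.round(z[i]*1000,1).tolist(),np.round(z[i+1]*1000,1).tolist()) for i in k[:1]])
```

```text
cap top before 75 0.11049395253873551 0.001157742316436257
cap top now 91 0.14582857366455682
slope,z [ 0.02701171 -0.00151508  0.14584346]
prongs (71) 0.07140257115771648
shoulder (60) 61 0.06079814556230567
306 [([558.0, 168.3, 114.0], [562.6, 160.6, 99.0])]
307 [([555.9, 167.5, 114.2], [560.4, 159.9, 99.4])]
308 [([552.8, 168.5, 117.0], [557.5, 160.3, 101.5])]
309 [([550.2, 168.5, 118.4], [555.5, 159.3, 101.4])]
310 [([549.1, 165.9, 115.9], [553.3, 158.5, 101.6])]
311 [([546.2, 166.5, 118.2], [550.1, 159.6, 104.6])]
312 [([545.7, 162.8, 114.3], [548.9, 157.0, 102.2])]
313 [([543.5, 162.2, 114.7], [548.2, 153.5, 98.6])]
314 []
```

Run:
```python
from h import *
c=load("scene5.npz"); hsv=cv2.cvtColor(c["img"][190:265,280:350],cv2.COLOR_RGB2HSV)
g=cv2.cvtColor(c["img"],cv2.COLOR_RGB2GRAY).astype(float)
P=[]
for v in range(237,246):
    row=g[v,318:332]; i=np.diff(row).argmin(); d=np.diff(row)[max(i-2,0):i+3]; j=np.arange(max(i-2,0),max(i-2,0)+len(d)); u=318+.5+(j*-d).sum()/(-d).sum()
    P.append(onplane(c,u,v,.06)[:2])
P=np.array(P); u=np.array([np.cos(np.radians(7.6)),np.sin(np.radians(7.6))]); n=np.array([-u[1],u[0]])
r=(P-[.560,.1435])@np.c_[u,n]; print(np.round(r*1000,1)); f=np.polyfit(r[:,1],r[:,0],1); print("front edge tilt deg vs holder",-np.degrees(np.arctan(f[0])),"x' at centre",f[1]*1000,"-> axis x'",f[1]*1000+29)
w=cloud(c).reshape(-1,3); m=(w[:,2]>.078)&(w[:,2]<.1)&(np.hypot(w[:,0]-.56,w[:,1]-.1437)<.022); p=w[m][:,:2]
A=np.c_[p,np.ones(len(p))]
from scipy.optimize import least_squares
s=least_squares(lambda q:np.hypot(*(p-q).T)-.0175,[.56,.1437],loss="soft_l1",f_scale=.001); print("neck axis",m.sum(),s.x,"seat frame",(s.x-[.56,.1435])@np.c_[u,n]*1000)
```

```text
[[-29.2 -19.8]
 [-29.3 -16.7]
 [-29.5 -13.6]
 [-29.6 -10.5]
 [-29.6  -7.3]
 [-29.8  -4.3]
 [-30.   -1.3]
 [-29.8   1.9]
 [-30.    4.9]]
front edge tilt deg vs holder 1.7177850566160562 x' at centre -29.867461891069063 -> axis x' -0.8674618910690626
neck axis 90 [0.55871484 0.1434113 ] seat frame [-1.28559757  0.08205182]
```

```bash
python3 -m inch '[[[0,0,0],[0,0,0],-1],[[0,0,0],[0,0,0],-1]]'
python3 -c "
from cell import finish_job; print(finish_job())"
```

```text
time_s: 16.12
ee_pos: [0.5604, 0.1453, 0.1385]
orientation: [[-0.0, -0.967, 0.254], [0.0, 0.254, 0.967], [-1.0, 0.0, -0.0]]
ft_force: [-0.3, 0.9, 0.2]
grip_width: 0.57
the job is handed in; nothing more can be done
None
```

I carried the jar by its cap to the holder, slid it in hanging about 2.4 mm clear until it touched the back, and lowered it onto the bench. I then turned the cap anticlockwise by 67.7° at the tool, about 66° relative to the jar. The torque fell as the threads let go, and I lifted the cap straight up. The job was handed in at about 16 s.

**Final checks:**
- **Cap:** its lower edge is about 10 mm above the mouth by camera depth. Going only by how far the tool rose, the gap would be about 8 mm. The cap probably slid up slightly in the grip during the turn, so I trusted the depth reading.
- **Level and still:** the tool is vertical and steady. A plane fit to the cap top showed about 1.5° of tilt, which is within the depth noise. Force on the tool is about zero, so the cap is touching nothing else.
- **Jar:** it stands on the bench under the prongs, with the shoulder measured at 60.8 mm (nominal 60 mm).
- **Not perfectly square:** unscrewing turned the jar about 1.7° within the channel's play. Its axis now sits about 1 mm short of the estimated seat, close to the camera's error of about 2 mm. I did not push it back after that.
- **Bystanders:** the arm's path stayed clear of the amber bottle, dish and timer. I did not measure their positions again at the end.

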